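# Release a tablet cassette from the filling dock and catch it

### The job

Release the deep tablet cassette (the tallest of the three) from the filling dock: press down the release key just to the right of it with one finger, and trap the cassette on the ramp with the other finger as it pops out, before it slides away. Only press and stop it, never lift it, and leave the two shallow cassettes seated and the things around the dock where they are. Finish still holding the cassette back on the ramp with that finger, the cassette at rest and clear of its latch.

Things in the scene. Friction and masses are not known exactly. Their poses are not given: they have to be found in the camera images.
- dock: fixed beige cassette dock, 260 (x) x 285 (y) mm; place and yaw vary. Origin: centre of underside on the counter; +x to its rear (104 mm high housing, x 0.060 to 0.138), +y left seen from the robot. Three lanes centred on y = 0.110 (left), 0.022, -0.066 (right) slope down towards -x (the robot) at 16 degrees, runner tops z = 0.0453 + 0.287 (x + 0.033), to the open edge at x = -0.120, z = 0.0205
- deep_cassette: the deepest (tallest) grey tablet cassette, 58 mm tall, loose in a bay. Foot 90 long x 46 wide x 24 high; the pale hopper with a white lid covers its rear 65 mm, leaving a low step in front. 150 to 300 g. Origin: centre of its underside; own +x runs uphill into the dock, front face 45 mm along -x, own z square to the 16 degree slope. Seated origin: dock (0.010, lane y, 0.058).
- shallow_cassette_a: shallow grey tablet cassette, 33 mm tall, loose in a bay. Foot 90 long x 46 wide x 24 high; the pale hopper with a white lid covers its rear 65 mm, leaving a low step in front. 220 g. Origin: centre of its underside; own +x runs uphill into the dock, front face 45 mm along -x, own z square to the 16 degree slope. Seated origin: dock (0.010, lane y, 0.058).
- shallow_cassette_b: the other shallow grey tablet cassette, 33 mm tall, loose in a bay. Foot 90 long x 46 wide x 24 high; the pale hopper with a white lid covers its rear 65 mm, leaving a low step in front. 220 g. Origin: centre of its underside; own +x runs uphill into the dock, front face 45 mm along -x, own z square to the 16 degree slope. Seated origin: dock (0.010, lane y, 0.058).
- key_left_top (a point): middle of the top of the left bay's release key, a level black key 34 mm (dock x) x 24 mm (dock y), right of its lane: 44 mm from the lane's centre line towards dock -y. At rest at dock (-0.083, 0.066, 0.051): 20 mm above the lane beside it, 10 mm above it when fully down
- key_left (a joint): travel of the left key in m: 0 = up, 0.010 = down on its stop. About 1.5 N to start, 4 N fully down, plus up to 1 N of latch rubbing. At 7 to 9 mm the latch drops and a damped spring plunger at once shoves that bay's cassette 26 mm down the ramp (3 N falling to 1.6 N); then it slides on by its weight, off the edge in under a second if nothing stops it
- ramp_left (a point): fixed point on the left lane's centre line, level with the runner tops, right beside the key (dock x = -0.083). The lane is empty here, 49 mm wide between 6 mm high guides. A finger standing here before the key goes down, its tip 5 to 20 mm above the runners, stops the cassette after about 35 mm of travel; it needs 16 mm to be clear of the latch and must not go past 70 mm
- latch_left (a point): fixed point on the left lane's centre line at the steel latch (9 mm high, 14 mm wide), on runner-top height: the bottom edge of a seated cassette's front face is here. That face leans forward with the slope: its top edge is 7 mm further to dock -x and 23 mm higher. The two steel runners are slippery
- key_mid_top (a point): middle of the top of the middle bay's release key, a level black key 34 mm (dock x) x 24 mm (dock y), right of its lane: 44 mm from the lane's centre line towards dock -y. At rest at dock (-0.083, -0.022, 0.051): 20 mm above the lane beside it, 10 mm above it when fully down
- key_mid (a joint): travel of the middle key in m: 0 = up, 0.010 = down on its stop. About 1.5 N to start, 4 N fully down, plus up to 1 N of latch rubbing. At 7 to 9 mm the latch drops and a damped spring plunger at once shoves that bay's cassette 26 mm down the ramp (3 N falling to 1.6 N); then it slides on by its weight, off the edge in under a second if nothing stops it
- ramp_mid (a point): fixed point on the middle lane's centre line, level with the runner tops, right beside the key (dock x = -0.083). The lane is empty here, 49 mm wide between 6 mm high guides. A finger standing here before the key goes down, its tip 5 to 20 mm above the runners, stops the cassette after about 35 mm of travel; it needs 16 mm to be clear of the latch and must not go past 70 mm
- latch_mid (a point): fixed point on the middle lane's centre line at the steel latch (9 mm high, 14 mm wide), on runner-top height: the bottom edge of a seated cassette's front face is here. That face leans forward with the slope: its top edge is 7 mm further to dock -x and 23 mm higher. The two steel runners are slippery
- key_right_top (a point): middle of the top of the right bay's release key, a level black key 34 mm (dock x) x 24 mm (dock y), right of its lane: 44 mm from the lane's centre line towards dock -y. At rest at dock (-0.083, -0.110, 0.051): 20 mm above the lane beside it, 10 mm above it when fully down
- key_right (a joint): travel of the right key in m: 0 = up, 0.010 = down on its stop. About 1.5 N to start, 4 N fully down, plus up to 1 N of latch rubbing. At 7 to 9 mm the latch drops and a damped spring plunger at once shoves that bay's cassette 26 mm down the ramp (3 N falling to 1.6 N); then it slides on by its weight, off the edge in under a second if nothing stops it
- ramp_right (a point): fixed point on the right lane's centre line, level with the runner tops, right beside the key (dock x = -0.083). The lane is empty here, 49 mm wide between 6 mm high guides. A finger standing here before the key goes down, its tip 5 to 20 mm above the runners, stops the cassette after about 35 mm of travel; it needs 16 mm to be clear of the latch and must not go past 70 mm
- latch_right (a point): fixed point on the right lane's centre line at the steel latch (9 mm high, 14 mm wide), on runner-top height: the bottom edge of a seated cassette's front face is here. That face leans forward with the slope: its top edge is 7 mm further to dock -x and 23 mm higher. The two steel runners are slippery
- pill_bottle: white round pill bottle, 48 mm across, 85 mm high, standing loose beside the dock; origin: centre of its underside
- amber_jar: amber jar, 54 mm across, 70 mm high, loose; origin: centre of its underside
- drug_carton: flat medicine carton, 48 x 110 x 22 mm (own x, y, z), lying loose on the counter in front of the dock; origin: centre of its underside
- blister_carton: medicine carton standing on edge, 30 x 75 x 52 mm (own x, y, z), loose; origin: centre of its underside
- pen: pen, 137 mm long (own x), 12 mm high, lying loose on the counter in front of the dock; origin: underside, at mid length of its 125 mm barrel
- counting_tray: shallow white tablet counting tray, 130 x 160 x 18 mm (own x, y, z), loose; origin: centre of its underside
- dose_cup: small white dosing cup, 44 mm across the rim, 45 mm high, loose; origin: centre of its underside
Mind the look-alikes: they are no part of the job. Leave any pink look-alike of the deep_cassette alone.

How it is judged:
By the outcome, as a careful person would: the job done as asked, in the order asked, and still so for the second after the job is handed in, while the arm keeps its last pose, push and grip.
It also fails if it takes over 32 s, if anything falls off the work surface, if the arm or the gripper's body presses on something with over 40 N, if the wrist force passes 120 N, or if a joint passes its speed limit or range.

### The arm

A 6-joint arm with a two-finger parallel gripper is mounted at the origin on the work surface. World frame = base frame: x ahead of the robot, y to its left, z up, the work surface at z = 0. Lengths are in m, angles in rad, forces in N, time in s.
With the tool pointing down it reaches from about 0.25 to 0.775 m from the base axis. Payload 8.9 kg.
Tool frame: the origin (TCP) lies at the very end of the fingers, on their centre line; the grasp point (between the pads) lies 19 mm behind it; z points along the fingers, y is the direction in which the jaws open and shut (so a half turn about z gives the same grasp; the last joint's range is limited). The gripper opens to 85 mm and grips with 20 to 120 N. Pads are 22 mm wide; open, the fingers measure 114 mm over their backs; the gripper's body (76 mm by 85 mm) begins 54 mm behind the grasp point. The pads swing forward as they close: fully open they stand 13 mm farther back than shut.
Start: joints at [1.058, 0.291, -0.153, 1.127, 0, 1.431], TCP at [0.192, 0.489, 0.231] pointing down, gripper open.
Joint ranges: [-2.52, 2.52], [-0.91, 1.74], [-1.3, 1.37], [-1.96, 2.02], [-1.52, 1.47], [-3.14, 3.14]. Speed limits (rad/s): [2.22, 2.22, 2.79, 3.14, 3.14, 3.14].

### API

Orientations are given as a unit quaternion [x, y, z, w].
In Python, from station import readout, optics, robot gives the robot as it stands. The module is installed in compiled form; this text tells all that it offers.
- The arm moves only by the shell command python3 -m inch 'ROWS' [OPENING] [FORCE]. ROWS is JSON, a list of rows, each a list of 2 entries, a list of its own where there are three numbers: the shift along the tool's x, y, z in cm, then the turn about the tool's z in degrees. A call has 1 to 12 rows; each row shifts and turns the commanded pose from where the row before left it, along the tool's axes as they then stand; what a row does not reach is not made up. A row lasts 1/12 s, in which the tool goes at most 41.7 mm and 7.16 degrees, less where a joint would pass 70% of its speed; a pose out of reach is approached as far as the arm can. A call with a gripper value outside its range is refused whole. OPENING is the finger opening in cm, from 0 to 8.54, set as the call begins (- or left out, the last holds). The fingers move at their own pace and stop on an object; FORCE is the grip in N (left out, the last holds). Time passes only in rows, so rows that do not move let the fingers close. It gives the time, the measured TCP pose, the force and the opening at its end, in the units of the state.
- readout.get_obs(): the state, without advancing time (a new reading comes with each control period).
- optics.snapshot(name): name is "scene" or "side" or "wrist"; returns the picture (384x512x3 uint8, blue, green, red); there is no depth.
- optics.camera_info(name): a dict with "mtx" (3x3 intrinsics, pixels), "R" (3x3) and "t" (3): a world point X has camera coordinates R X + t; the wrist camera has in their place "T_tool_cam" (4x4, takes a point from camera to tool coordinates, whose origin is the TCP and whose axes are the flange's). Camera axes: x right, y down, z forward; pixel columns grow to the right and rows downward; lengths in m; the calibration is good to about 2 mm. A picture is of the moment at which its call begins: read the wrist's pose just before it. camera_info takes no time and is no camera call.
- robot.hand_in(): hands the job in, once; it reports no verdict.
The state is a dict: "t": time; "joints": joint angles; "joint_velocities": joint speeds; "tau": joint torques, N m; "position": TCP position; "orientation": TCP orientation; "wrist_force": force on the tool from outside, world axes, zero at the start; "wrist_torque": the same for the moment, N m; "width": finger opening in m.
Only numpy, scipy, OpenCV 4.12 (cv2) and the standard library are available. Lean on these libraries where they do the work, as an engineer would, in place of code of your own. Each camera call takes 0.05 s, during which the arm holds its last target.

## Working session

There is one attempt and no reset: what is moved stays moved. The work goes in short steps, Python scripts to look and compute and a shell command to move; the robot and the scene stay as the last step left them, time stands still between calls to the robot, and variables do not carry over. Pictures are saved under pics/ and viewed, and the job is handed in when it is done.

```bash
mkdir -p pics; cat > h.py <<'E'
import numpy as np, cv2
from station import readout, optics, robot
def info(n):
    c=optics.camera_info(n); return {k:np.array(v) for k,v in c.items()}
E
python3 - <<'E'
from h import *
o=readout.get_obs();print(o)
for n in ("scene","side","wrist"):
    cv2.imwrite(f"pics/{n}0.png",optics.snapshot(n)); print(n,info(n))
E
```

```text
{'t': 0.0, 'joints': array([ 1.05769906e+00,  2.91287359e-01, -1.54132663e-01,  1.12670662e+00,
        1.03199776e-05,  1.43153444e+00]), 'joint_velocities': array([-0.00094731,  0.0002575 , -0.0008266 ,  0.00134646, -0.00207329,
        0.00033411]), 'tau': array([ 4.76146124e-04, -5.37147617e+01,  3.31371009e+01,  1.59929733e-02,
       -8.69906899e-05,  2.68825124e-05]), 'position': array([0.19147788, 0.48835817, 0.23072627]), 'orientation': array([ 1.85831126e-01,  9.82581472e-01, -6.28431695e-04, -2.18021621e-04]), 'wrist_force': array([ 0.58398514, -1.26249028, -0.2545821 ]), 'wrist_torque': array([ 0.10481674,  0.00942866, -0.00422774]), 'width': 0.08535242689248819}
scene {'mtx': array([[367.59823384,   0.        , 250.22638139],
       [  0.        , 367.59823384, 191.18962425],
       [  0.        ,   0.        ,   1.        ]]), 'R': array([[ 0.26356913,  0.96461985, -0.00631399],
       [ 0.62648754, -0.17614895, -0.75926604],
       [-0.73351529,  0.19616345, -0.65074974]]), 't': array([-0.21954049, -0.26595137,  1.37317271])}
side {'mtx': array([[414.15149658,   0.    
[... 153 characters left out ...]
.6179729 , -0.00093041],
       [-0.46538049, -0.59107548, -0.6588253 ],
       [ 0.40658624,  0.51840069, -0.75229539]]), 't': array([-0.39489113,  0.36800588,  0.82282272])}
wrist {'mtx': array([[282.75857884,   0.        , 250.72308319],
       [  0.        , 282.75857884, 189.56848426],
       [  0.        ,   0.        ,   1.        ]]), 'T_tool_cam': array([[-2.26159954e-04, -9.45771456e-01, -3.24832730e-01,
         8.44279280e-02],
       [ 9.99998917e-01,  2.58496056e-04, -1.44886231e-03,
         7.34475472e-05],
       [ 1.45426060e-03, -3.24832705e-01,  9.45770373e-01,
        -1.42518965e-01],
       [ 0.00000000e+00,  0.00000000e+00,  0.00000000e+00,
         1.00000000e+00]])}
```

View pics/scene0.png

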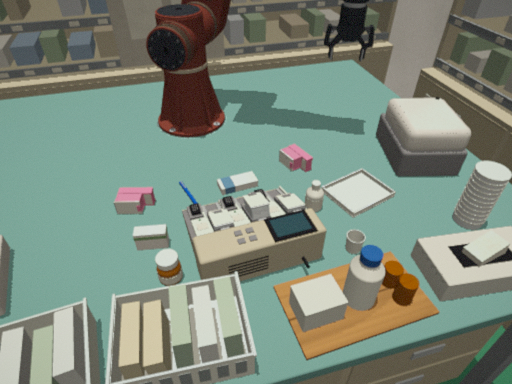

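View pics/side0.png

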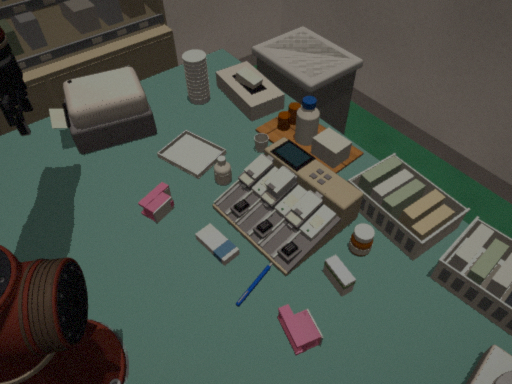

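View pics/wrist0.png

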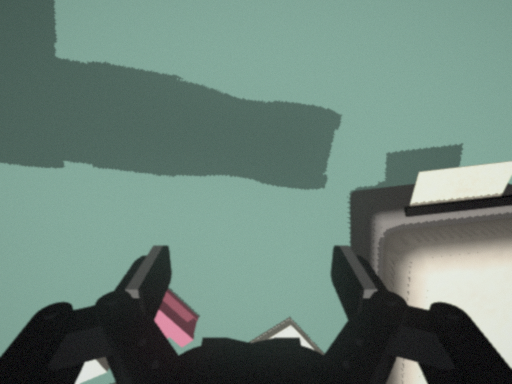

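```bash
python3 - <<'E'
from h import *
a=cv2.imread("pics/scene0.png")[170:290,170:340]
cv2.imwrite("pics/scene0c.png",cv2.resize(a,None,fx=4.5,fy=4.5,interpolation=cv2.INTER_CUBIC))
a=cv2.imread("pics/side0.png")[130:275,205:370]
cv2.imwrite("pics/side0c.png",cv2.resize(a,None,fx=4,fy=4,interpolation=cv2.INTER_CUBIC))
E
```

```text
(no output)
```

View pics/scene0c.png

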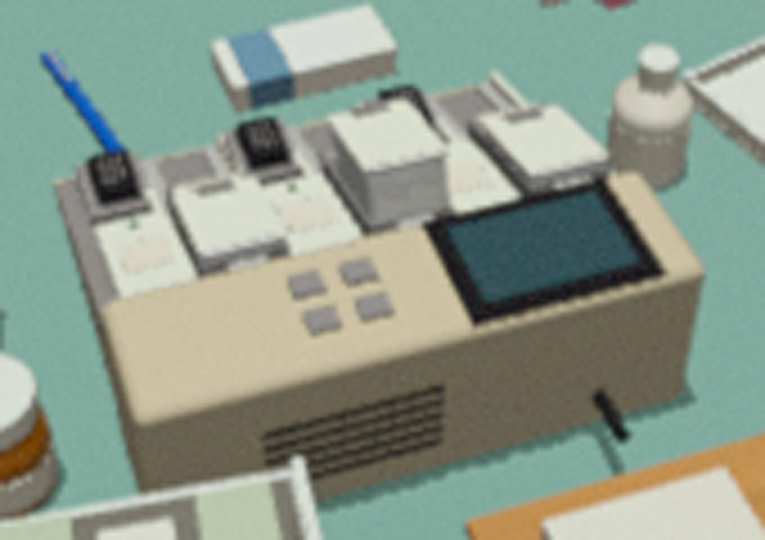

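View pics/side0c.png

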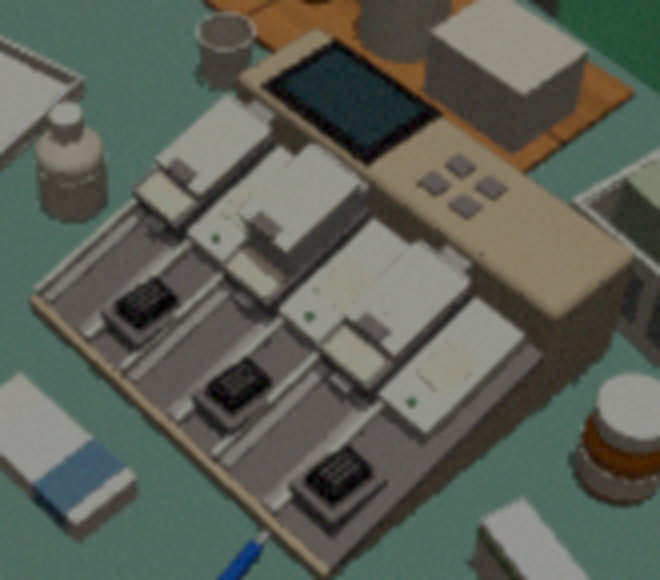

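Candidates: left-bay cassette at side px (252,167) (low), middle-bay at (280,178) (tall hopper with deep side walls), right-bay at (304,205) (low). The middle one is the deep one, also in the scene crop; pink boxes lie loose on the counter. The key to its right is the middle black key at side px ≈(263,227). Next: locate the keys.

```bash
cat >> h.py <<'E'
def cam(n,obs=None):
    c=info(n); K=c["mtx"]
    if n=="wrist":
        from scipy.spatial.transform import Rotation as Ro
        T=np.eye(4);T[:3,:3]=Ro.from_quat(obs["orientation"]).as_matrix();T[:3,3]=obs["position"]
        W=T@c["T_tool_cam"]; return K,W[:3,:3].T,-W[:3,:3].T@W[:3,3]
    return K,c["R"],c["t"]
def ray(C,uv):
    K,R,t=C; d=R.T@np.linalg.solve(K,[*uv,1.]); return -R.T@t,d/np.linalg.norm(d)
def onplane(C,uv,z):
    o,d=ray(C,uv); return o+d*(z-o[2])/d[2]
def tri(CA,a,CB,b):
    o1,d1=ray(CA,a);o2,d2=ray(CB,b)
    s=np.linalg.lstsq(np.c_[d1,-d2],o2-o1,rcond=None)[0]
    p,q=o1+d1*s[0],o2+d2*s[1]; return (p+q)/2,np.linalg.norm(p-q)
def proj(C,X):
    K,R,t=C; p=K@(R@np.asarray(X,float)+t); return p[:2]/p[2]
E
python3 - <<'E'
from h import *
for n,box in (("side",(190,270,215,305)),("scene",(185,225,180,275))):
    im=cv2.imread(f"pics/{n}0.png"); r0,r1,c0,c1=box
    m=(im.max(2)<50).astype(np.uint8); mm=np.zeros_like(m); mm[r0:r1,c0:c1]=m[r0:r1,c0:c1]
    k,l,s,ce=cv2.connectedComponentsWithStats(mm)
    for i in range(1,k):
        if s[i,4]>25: print(n,s[i],ce[i].round(1),onplane(cam(n),ce[i],.051).round(4))
E
```

```text
side [261 190  30  19  53] [275.1 200.7] [0.6011 0.0654 0.051 ]
side [234 200  15  12 101] [241. 206.] [0.5219 0.1052 0.051 ]
side [257 220  16  14 121] [264.2 226.3] [0.5281 0.0185 0.051 ]
side [281 242  17  15 127] [289.2 248.9] [ 0.5332 -0.0687  0.051 ]
side [278 252  22  12  54] [286.6 257.9] [ 0.5125 -0.0837  0.051 ]
scene [223 198  11   9  40] [227.6 203.2] [0.5414 0.0197 0.051 ]
scene [190 206  10   9  42] [194.9 211.1] [ 0.5477 -0.066   0.051 ]
scene [265 218  10   7  30] [268.7 220.6] [0.6299 0.1026 0.051 ]
```

```bash
python3 -m inch '[[[0,0,0],-6.3],[[0,0,0],-6.3],[[0,0,0],-6.3],[[0,0,0],-6.3],[[-2,-2.9,0],0],[[-2,-2.9,0],0],[[-2,-2.9,0],0],[[-2,-2.9,0],0],[[-2,-2.9,0],0],[[-2,-2.9,0],0],[[-2,-2.9,0],0],[[-2,-2.9,0],0]]'
python3 -m inch '[[[-2,-2.9,0],0],[[-2,-2.9,0],0],[[-2,-2.9,0],0],[[-2,-2.9,0],0],[[-2,-2.9,0],0],[[-2,-2.9,0],0],[[-2,-2.9,0],0],[[-2,-2.9,1],0],[[0,0,0],0]]'
python3 - <<'E'
from h import *
o=readout.get_obs();im=optics.snapshot("wrist")
cv2.imwrite("pics/w1.png",im); np.save("w1.npy",np.r_[o["position"],o["orientation"]]); print(o["position"],o["orientation"],o["joints"],o["t"],o["wrist_force"])
cv2.imwrite("pics/w1b.png",cv2.resize(im,None,fx=1.5,fy=1.5))
E
```

```text
t: 1.15
position: [0.3673, 0.2663, 0.2313]
orientation: [-0.033, 0.999, -0.0, -0.0]
wrist_force: [1.3, -0.1, 0.2]
width: 0.0857
t: 1.9
position: [0.5444, 0.0423, 0.2195]
orientation: [-0.031, 1.0, -0.001, 0.0]
wrist_force: [-1.4, -1.5, -0.1]
width: 0.0854
[0.54439977 0.04230939 0.21950383] [-3.09816729e-02  9.99519657e-01 -7.68242234e-04  1.44137149e-05] [-0.05542964  0.3373008  -0.11876475  1.11456945 -0.00152826 -0.11740305] 1.9 [-1.44266925 -1.49438567 -0.10198296]
```

View pics/w1b.png

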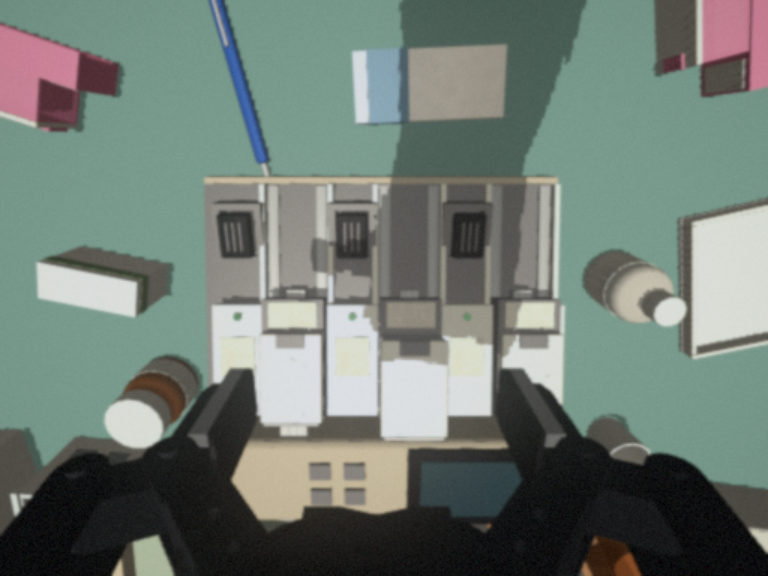

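The wrist view shows the dock squarely: keys at enlarged px (237,236), (352,236), (469,236) = right, middle, left. The tallest cassette at (413,390) lies directly left of the middle key. Next: measure the keys and latch.

```bash
python3 - <<'E'
from h import *
p=np.load("w1.npy"); o=dict(position=p[:3],orientation=p[3:]); W=cam("wrist",o); S=cam("side")
im=cv2.imread("pics/w1.png")
m=(im.max(2)<48).astype(np.uint8); mm=np.zeros_like(m); mm[130:180,140:335]=m[130:180,140:335]
mm=cv2.morphologyEx(mm,cv2.MORPH_CLOSE,np.ones((5,5)))
k,l,s,ce=cv2.connectedComponentsWithStats(mm)
P=[]
for i in range(1,k):
    if s[i,4]>100:
        c=s[i,:2]+(s[i,2:4]-1)/2; P.append(c); print(s[i],ce[i],c,onplane(W,c,.051).round(4))
P=sorted(P,key=lambda c:c[0])
side=[(289.2,248.9),(264.2,226.3),(241,206)]
for a,b in zip(P,side): print("tri",tri(W,a,S,b))
# front edge of dock in wrist: beige line corners, side corners
A=(205/1.5,180/1.5),(557/1.5,180/1.5)
for a in A: print("edge",onplane(W,a,.0205))
cv2.imwrite("pics/w1c.png",cv2.resize(im[110:230,130:385],None,fx=3.1,fy=3.1,interpolation=cv2.INTER_CUBIC))
E
```

```text
[301 142  23  30 615] [311.78861789 156.36097561] [312.  156.5] [0.5234 0.1093 0.051 ]
tri (array([ 0.62954705,  0.12511999, -0.24602451]), np.float64(0.13926210105949086))
edge [ 0.4989898  -0.09565558  0.0205    ]
edge [0.48186657 0.18011779 0.0205    ]
```

View pics/w1c.png

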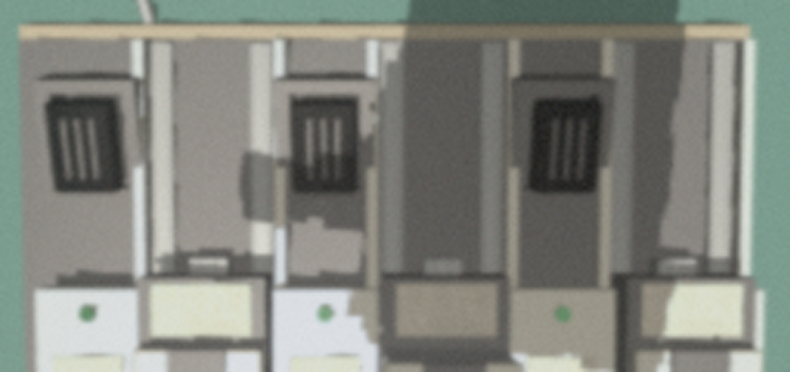

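```bash
python3 - <<'E'
from h import *
p=np.load("w1.npy"); o=dict(position=p[:3],orientation=p[3:]); W=cam("wrist",o); S=cam("side")
im=cv2.imread("pics/w1.png")
P=[]
for lo,hi,t in ((140,175,70),(220,250,70),(298,328,52)):
    m=np.zeros(im.shape[:2],np.uint8); m[138:175,lo:hi]=im[138:175,lo:hi].max(2)<t
    m=cv2.morphologyEx(m,cv2.MORPH_CLOSE,np.ones((5,5)));m=cv2.morphologyEx(m,cv2.MORPH_OPEN,np.ones((7,7)))
    k,l,s,ce=cv2.connectedComponentsWithStats(m); i=1+s[1:,4].argmax(); P.append(ce[i]); print(s[i],ce[i])
sd=cv2.imread("pics/side0.png"); Q=[(289.2,248.9),(264.2,226.3),(241,206)]
for a,b in zip(P,Q): print("tri",*tri(W,a,S,b),"wrist",onplane(W,a,.051).round(4),"side",onplane(S,b,.051).round(4))
E
```

```text
[146 142  23  29 622] [157.14951768 155.95016077]
[224 159  21  13 269] [234.14869888 165.03345725]
[301 142  22  30 624] [311.76282051 156.51602564]
tri [ 0.53556779 -0.0658068   0.04473826] 0.0011127360651917782 wrist [ 0.5335 -0.0636  0.051 ] side [ 0.5332 -0.0688  0.051 ]
tri [0.53714876 0.02370383 0.0409365 ] 0.008127611637048199 wrist [0.5386 0.0228 0.051 ] side [0.5282 0.0186 0.051 ]
tri [0.52521691 0.1106258  0.04329338] 0.0005499589612890558 wrist [0.5234 0.109  0.051 ] side [0.5219 0.1052 0.051 ]
```

```bash
python3 -m inch '[[[0.5,0,2.2],0],[[0.5,0,2.2],0],[[0.5,0,2.2],0],[[0.5,0,2.2],0],[[0,0,0],0]]'
python3 - <<'E'
from h import *
o=readout.get_obs();im=optics.snapshot("wrist")
cv2.imwrite("pics/w2.png",im); np.save("w2.npy",np.r_[o["position"],o["orientation"]]); print(o["position"],o["orientation"],o["t"],o["wrist_force"])
cv2.imwrite("pics/w2b.png",cv2.resize(im[100:340,106:426],None,fx=2.4,fy=2.4,interpolation=cv2.INTER_CUBIC))
E
```

```text
t: 2.37
position: [0.5175, 0.0465, 0.1299]
orientation: [-0.033, 0.999, 0.0, -0.004]
wrist_force: [-0.6, -0.4, -0.2]
width: 0.0853
[0.51751229 0.04647129 0.12987948] [-3.33993579e-02  9.99435643e-01  3.92757744e-04 -3.56705498e-03] 2.3667 [-0.62254607 -0.44446079 -0.18635055]
```

View pics/w2b.png

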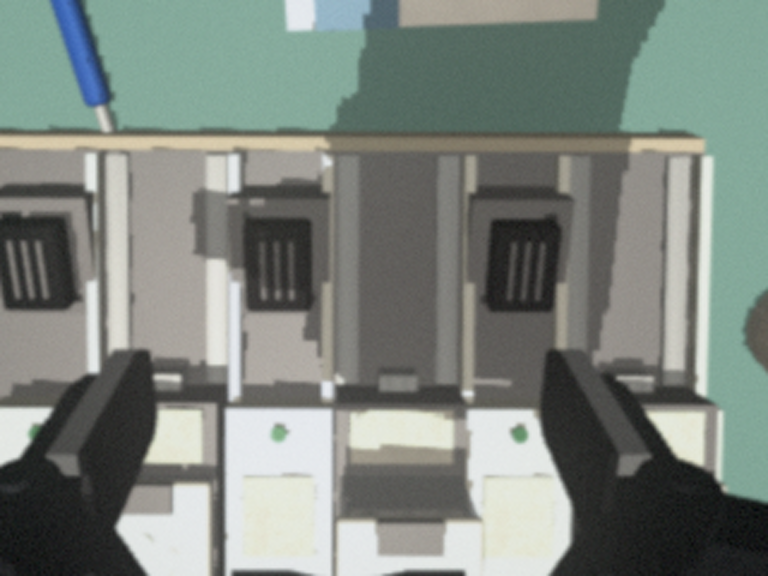

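```bash
python3 - <<'E'
from h import *
def L(n):
    p=np.load(n); return cam("wrist",dict(position=p[:3],orientation=p[3:]))
A,B=L("w1.npy"),L("w2.npy"); im1,im2=cv2.imread("pics/w1.png"),cv2.imread("pics/w2.png")
def cen(im,box,t):
    c0,c1,r0,r1=box; m=np.zeros(im.shape[:2],np.uint8); m[r0:r1,c0:c1]=im[r0:r1,c0:c1].max(2)<t
    m=cv2.morphologyEx(m,cv2.MORPH_CLOSE,np.ones((5,5)));m=cv2.morphologyEx(m,cv2.MORPH_OPEN,np.ones((9,9)))
    k,l,s,ce=cv2.connectedComponentsWithStats(m); i=1+s[1:,4].argmax(); return s[i],ce[i]
b=[cen(im2,(106,141,186,235),60),cen(im2,(204,240,186,235),60),cen(im2,(306,344,186,235),50)]
for x in b: print(x)
a=[(157.1,156),(234.5,156.5),(311.8,156.5)]
b2=[(121.8,210),(221.8,210.4),(324.3,210.4)]
for p,q,r in zip(a,b2,b): print(tri(A,p,B,q),onplane(B,q,.051),onplane(B,r[1],.051))
# latch/front edge points
for uv in ((-2,143),(705,143)): print("edge",onplane(B,(106+uv[0]/2.4,100+uv[1]/2.4),.0205))
print("latch_mid on z.0453",onplane(B,(106+398/2.4,100+388/2.4),.0543))
print("lane mid centre at key",onplane(B,(106+(334+462)/2/2.4,100+265/2.4),.031))
E
```

```text
(array([ 106,  191,   30,   37, 1050], dtype=int32), array([120.31619048, 209.03238095]))
(array([208, 191,  28,  37, 871], dtype=int32), array([222.58323766, 206.81515499]))
(array([ 309,  192,   30,   38, 1038], dtype=int32), array([323.33911368, 210.06936416]))
(array([ 0.5343803 , -0.06339899,  0.04946062]), np.float64(0.0016367024756836037)) [ 0.53407819 -0.06195093  0.051     ] [ 0.53326913 -0.06313705  0.051     ]
(array([0.52873984, 0.02278894, 0.05111778]), np.float64(8.027925791403355e-05)) [0.52878331 0.02273958 0.051     ] [0.52546317 0.02328833 0.051     ]
(array([0.52349003, 0.10956578, 0.04996666]), np.float64(0.0006258025338828525)) [0.52297897 0.10954812 0.051     ] [0.52273239 0.10868962 0.051     ]
edge [ 0.49885814 -0.08735252  0.0205    ]
edge [0.48100841 0.1799418  0.0205    ]
latch_mid on z.0453 [0.57382958 0.06921854 0.0543    ]
lane mid centre at key [0.53421703 0.06727822 0.031     ]
```

Two wrist views give the middle key top at (0.5287, 0.0227, 0.0511), where 0.051 is expected. Keys are 87–88 mm apart and the yaw is about 3.7°. Closing the fingers to about 44 mm between centres and lining up above.

```bash
python3 -m inch '[[[-0.4,-0.1,0],0],[[-0.4,-0.1,0],0],[[0,0,0],0],[[0,0,0],0],[[0,0,0],0],[[0,0,0],0]]' 3.0 40
python3 - <<'E'
from h import *
o=readout.get_obs();im=optics.snapshot("wrist")
cv2.imwrite("pics/w3.png",im); np.save("w3.npy",np.r_[o["position"],o["orientation"]]); print(o["position"],o["orientation"],o["t"],o["wrist_force"],o["width"])
cv2.imwrite("pics/w3b.png",cv2.resize(im[100:340,106:426],None,fx=2.4,fy=2.4,interpolation=cv2.INTER_CUBIC))
im=optics.snapshot("side"); cv2.imwrite("pics/s3.png",im)
cv2.imwrite("pics/s3b.png",cv2.resize(im[90:270,190:400],None,fx=3.3,fy=3.3,interpolation=cv2.INTER_CUBIC))
E
```

```text
t: 2.92
position: [0.53, 0.0441, 0.1336]
orientation: [-0.033, 0.999, -0.0, 0.0]
wrist_force: [0.1, 0.5, -0.9]
width: 0.0299
[0.52996316 0.0440765  0.13364504] [-3.29793851e-02  9.99456007e-01 -9.77300322e-06  2.24479156e-04] 2.9167 [ 0.13061258  0.4889171  -0.92078624] 0.029910851351274408
```

View pics/w3b.png

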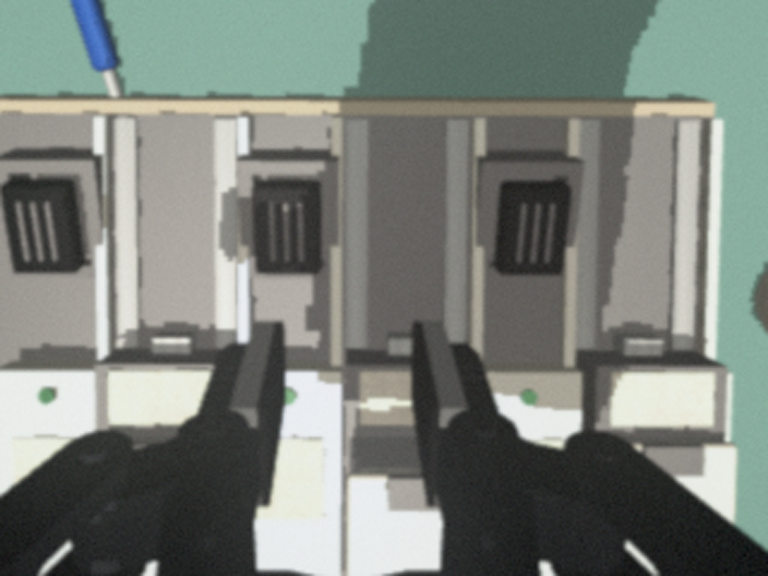

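View pics/s3b.png

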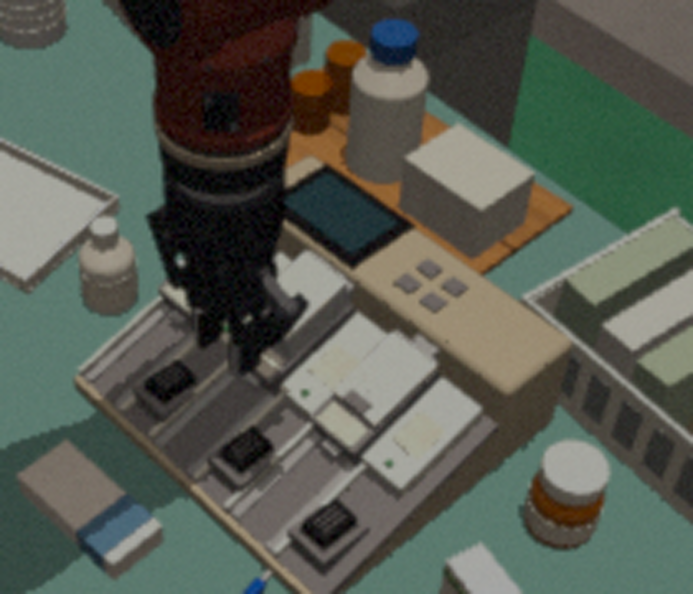

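```bash
python3 - <<'E'
from h import *
def L(n):
    p=np.load(n); return cam("wrist",dict(position=p[:3],orientation=p[3:]))
A,B=L("w1.npy"),L("w3.npy")
c=lambda x,y:(106+x/2.4,100+y/2.4)
print(tri(A,(234.5,156.5),B,c(288,226)),onplane(B,c(288,226),.051),onplane(B,c(42,226),.051),onplane(B,c(533,227),.051))
print("lane",onplane(B,c((345+470)/2,226),.031), "latch",onplane(B,c(401,338),.0543))
print("edge",onplane(B,c(0,107),.0205),onplane(B,c(712,107),.0205))
print("tip edges y at z=.1336-.004", [onplane(B,c(x,323),.129).round(4) for x in (238,285,413,470)])
o=readout.get_obs();print(o["position"])
E
```

```text
(array([0.52945107, 0.02274655, 0.0479719 ]), np.float64(0.0001394223684783874)) [0.52835012 0.02302897 0.051     ] [ 0.53410171 -0.06361998  0.051     ] [0.52300045 0.10928521 0.051     ]
lane [0.5326503  0.06741117 0.031     ] latch [0.56824681 0.0664542  0.0543    ]
edge [ 0.49895145 -0.08952593  0.0205    ] [0.48121812 0.17875518 0.0205    ]
tip edges y at z=.1336-.004 [array([0.5255, 0.0174, 0.129 ]), array([0.5248, 0.0287, 0.129 ]), array([0.5227, 0.0597, 0.129 ]), array([0.5218, 0.0735, 0.129 ])]
[0.52975238 0.04406874 0.13344746]
```

```bash
python3 -m inch '[[[0.45,0.1,0],0],[[0,0,1.8],0],[[0,0,1.8],0],[[0,0,1.8],0],[[0,0,1.7],0],[[0,0,0],0],[[0,0,0],0],[[0,0,0],0]]' 3.2 40
python3 - <<'E'
from h import *
o=readout.get_obs();print(o["position"],o["orientation"],o["t"],o["wrist_force"],o["width"])
im=optics.snapshot("wrist"); cv2.imwrite("pics/w4.png",im); 
w=cv2.resize(im[60:300,126:396],None,fx=2,fy=2,interpolation=cv2.INTER_CUBIC)
im=optics.snapshot("side"); s=cv2.resize(im[150:260,205:305],None,fx=3.3,fy=480/110,interpolation=cv2.INTER_CUBIC)
cv2.imwrite("pics/ws4.png",cv2.resize(np.hstack([w[:, :],cv2.resize(s,(436,480))]),(800,394)))
s=cv2.resize(im[150:260,205:325],None,fx=5,fy=5,interpolation=cv2.INTER_CUBIC);cv2.imwrite("pics/s4.png",s)
E
```

```text
t: 3.68
position: [0.5256, 0.0448, 0.0632]
orientation: [-0.033, 0.999, -0.0, 0.0]
wrist_force: [-0.4, 0.6, 0.3]
width: 0.032
[0.52555937 0.04479939 0.06315781] [-3.30300941e-02  9.99454289e-01 -3.68091653e-05  3.67807012e-04] 3.6833 [-0.41781174  0.61310328  0.26947565] 0.031969493941658635
```

View pics/ws4.png

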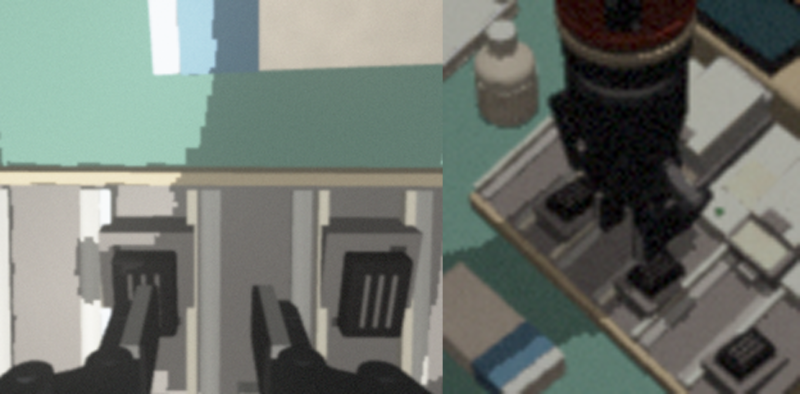

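View pics/s4.png

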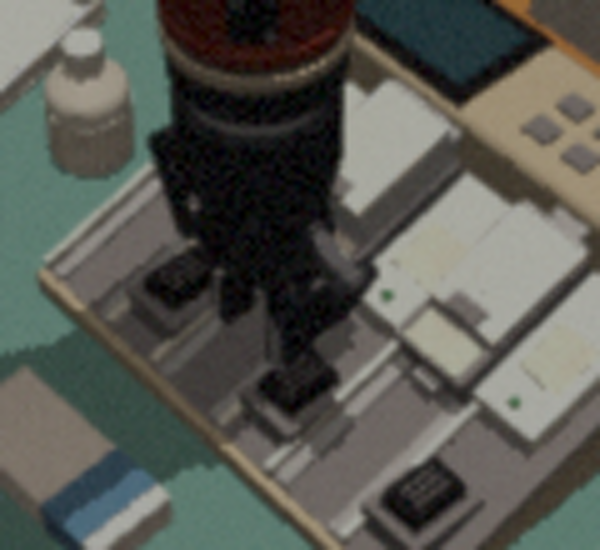

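The right finger (image left) stands over the middle key and the other over the middle lane; both shallow cassettes are untouched. Now feeling down for the key.

```bash
python3 -m inch '[[[0,0,0.4],0],[[0,0,0.4],0],[[0,0,0.3],0],[[0,0,0],0],[[0,0,0],0]]'
python3 -m inch '[[[0,0,0.2],0],[[0,0,0],0],[[0,0,0],0]]'
python3 -m inch '[[[0,0,0.2],0],[[0,0,0],0],[[0,0,0],0]]'
```

```text
t: 4.2
position: [0.5249, 0.0448, 0.051]
orientation: [-0.033, 0.999, 0.0, -0.0]
wrist_force: [0.1, 0.8, 0.2]
width: 0.0323
t: 4.45
position: [0.5253, 0.0448, 0.0493]
orientation: [-0.033, 0.999, -0.0, 0.0]
wrist_force: [0.5, 0.1, -0.3]
width: 0.0317
t: 4.7
position: [0.5253, 0.0448, 0.0473]
orientation: [-0.033, 0.999, -0.0, 0.0]
wrist_force: [-0.1, -0.7, 0.5]
width: 0.032
```

```bash
python3 -m inch '[[[0,0,0.2],0],[[0,0,0],0],[[0,0,0],0]]'
python3 -m inch '[[[0,0,0.2],0],[[0,0,0],0],[[0,0,0],0]]'
```

```text
t: 4.95
position: [0.5254, 0.0448, 0.0453]
orientation: [-0.033, 0.999, -0.0, 0.0]
wrist_force: [0.7, 1.0, 1.7]
width: 0.0317
t: 5.2
position: [0.5253, 0.0448, 0.0433]
orientation: [-0.033, 0.999, -0.0, 0.0]
wrist_force: [-7.5, -1.5, 3.2]
width: 0.0319
```

```bash
python3 - <<'E'
from h import *
o=readout.get_obs();print(o["position"],o["orientation"],o["t"],o["wrist_force"],o["wrist_torque"],o["width"])
im=optics.snapshot("wrist"); cv2.imwrite("pics/w5.png",im)
w=cv2.resize(im[60:384,106:426],(400,405),interpolation=cv2.INTER_CUBIC)
im=optics.snapshot("side"); s=cv2.resize(im[150:260,205:315],(400,405),interpolation=cv2.INTER_CUBIC)
cv2.imwrite("pics/ws5.png",np.hstack([w,s]))
im=optics.snapshot("scene"); cv2.imwrite("pics/sc5.png",cv2.resize(im[120:290,170:340],None,fx=3.5,fy=3.5,interpolation=cv2.INTER_CUBIC)); print(readout.get_obs()["wrist_force"])
E
```

```text
[0.52525616 0.04475992 0.04329908] [-3.30066275e-02  9.99455132e-01 -2.87382390e-05  1.57022599e-05] 5.2 [-7.48723569 -1.45360493  3.1991527 ] [-0.26035929  0.91688008  0.12132492] 0.031899613908504584
[0.16529208 1.0618729  2.7512127 ]
```

View pics/ws5.png

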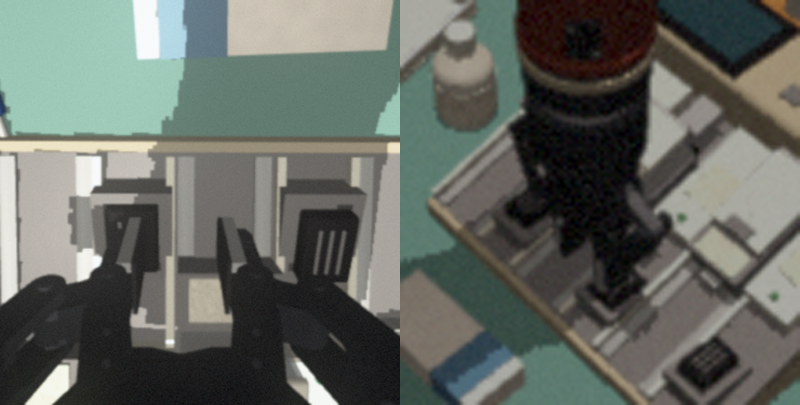

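View pics/sc5.png

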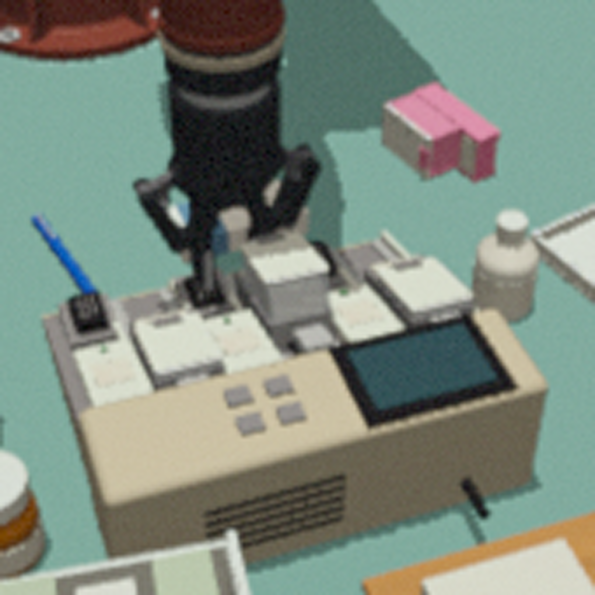

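The cassette has popped out and been caught: in the wrist view its front step is at (210,300), against the lane finger, and the plunger is visible behind it in the scene view. The −7.5 N was the impact. Checking that it is at rest and how far it travelled.

```bash
python3 -m inch '[[[0,0,0],0],[[0,0,0],0],[[0,0,0],0],[[0,0,0],0],[[0,0,0],0],[[0,0,0],0]]'
python3 - <<'E'
from h import *
o=readout.get_obs()
im=optics.snapshot("wrist"); cv2.imwrite("pics/w6.png",im); a=cv2.imread("pics/w5.png")
print("diff",np.abs(im.astype(int)-a)[200:300].mean(), readout.get_obs()["wrist_force"])
cv2.imwrite("pics/w6b.png",cv2.resize(im[170:384,146:366],None,fx=2.7,fy=2.7,interpolation=cv2.INTER_CUBIC))
# expected pixel row of front-face top edge vs travel
W=cam("wrist",o); S=cam("scene");y=np.radians(3.7);R=np.array([[np.cos(y),-np.sin(y)],[np.sin(y),np.cos(y)]])
D=np.array([.5286,.0228])-R@[-.083,-.022]; print("dock",D)
for T in (0,.016,.03,.035,.04,.05,.07):
    r=[]
    for ox,oz in ((-.045,.024),(-.02,.058)):
        c,s=np.cos(np.radians(16)),np.sin(np.radians(16)); x=.010-T*c+ox*c-oz*s; z=.058-T*s+ox*s+oz*c
        X=[*(D+R@[x,.022]),z]; r+=[proj(W,X).round(0),proj(S,X).round(0)]
    print(T,*r)
E
```

```text
t: 5.85
position: [0.5252, 0.0448, 0.0433]
orientation: [-0.033, 0.999, 0.0, -0.0]
wrist_force: [0.9, 0.2, 3.3]
width: 0.0323
diff 2.096979166666667 [0.4156428  0.20326136 3.20183176]
dock [0.61000729 0.05011033]
0 [291. 346.] [249. 202.] [301. 451.] [251. 193.]
0.016 [291. 317.] [247. 199.] [302. 415.] [249. 191.]
0.03 [291. 292.] [245. 197.] [302. 383.] [247. 189.]
0.035 [291. 282.] [245. 196.] [302. 372.] [246. 188.]
0.04 [291. 273.] [244. 195.] [302. 360.] [246. 187.]
0.05 [292. 255.] [243. 194.] [303. 337.] [245. 186.]
0.07 [292. 217.] [241. 191.] [303. 290.] [242. 183.]
```

View pics/w6b.png

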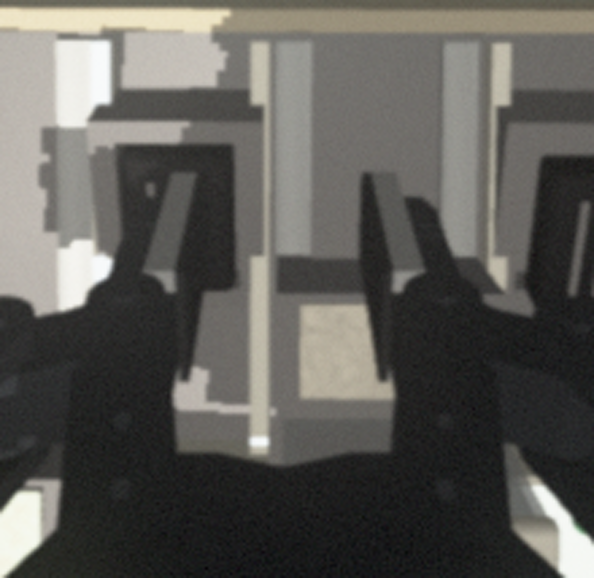

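```bash
python3 - <<'E'
from h import *
o=readout.get_obs(); print(o["t"],o["wrist_force"],o["position"]); print(robot.hand_in())
E
```

```text
5.9 [0.4156428  0.20326136 3.20183176] [0.52524665 0.04477231 0.04332599]
the job is handed in; nothing more can be done
None
```

The deep cassette is released from the middle bay and held back on the ramp by the lane finger. I pressed that bay's key with the right finger while the other already stood in the lane. I handed the job in at 5.9 s.

**Final state:**
- **Cassette position:** its front top edge in the last wrist picture puts it about 37 mm down the ramp. That is past the 16 mm needed to clear the latch and short of the 70 mm limit.
- **At rest:** two wrist pictures about 0.7 s apart differ only by noise. Apart from about 3 N still pressing on the key, the wrist force is close to zero.
- **Surroundings:** in the side and scene pictures taken just after release, both shallow cassettes are seated and the things visible around the dock are in place.

**What disagreed:**
- **Key height:** the first view pair gave 0.051 m, as the task states. Another pair gave 0.048 m, and side and wrist together gave 0.041–0.045 m because the side camera also saw the key's flanks. I used 0.051 m and felt for contact.
- **Release point:** the latch let go 2–4 mm after the force first rose, earlier than the 7–9 mm stated. The fingertips may have touched the key before the force showed above the noise. I did not push the key on to its stop.
- **Impact:** the catch showed briefly as about −7.5 N along world x, and was gone by the next reading.

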